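Fit and lock the grater insert in the slicer base

ROBOT

A 7-joint arm with a two-finger parallel gripper is mounted at the origin on a cart in front of the work surface, level with it; the furniture and walls round the work are solid. World frame = base frame: x ahead of the robot, y to its left, z up, the work surface at z = 0. Lengths are in m, angles in rad, forces in N, time in s.
With the tool pointing down it reaches from about 0.4 to 0.85 m from the base axis. Payload 4.5 kg.
Tool frame: the origin (TCP) lies at the very end of the fingers, on their centre line; the grasp point (between the pads) lies 19 mm behind it (tcp_to_grasp is the z of the grasp point in the tool frame, in m); z points along the fingers, y is the line along which they close (so a half turn about z gives the same grasp; the last joint's range is limited). The gripper opens to 88 mm and grips with 3 to 60 N. Pads are 18 mm wide; open, the fingers measure 123 mm over their backs; the gripper's body (75 mm by 187 mm) begins 45 mm behind the grasp point.
Start: joints at [-1.132, 0.689, -0.195, 1.565, 0.157, 0.902, -0.215], TCP at [0.246, 0.575, 0.239] pointing down, gripper open.
Joint ranges: [-3.01, 3.01], [-0.46, 2.08], [-1.47, 1.51], [0.13, 2.56], [-1, 4.14], [0.04, 2.09], [-2.66, 2.66]. Speed limits (rad/s): [2.57, 2.57, 3.14, 3.14, 3.14, 3.14, 3.14].

INTERFACE

Orientations are given as a unit quaternion [x, y, z, w].
In Python, from plant import * gives the robot as it stands. The module is installed in compiled form; this text tells all that it offers.
- The arm moves only by the shell command python3 -m jog 'ROWS' [OPENING] [FORCE]. ROWS is JSON, a list that holds one entry, the list of rows, each a list of 6 numbers: the shift along the tool's x, y, z in m, then the turn, a rotation vector about the tool's x, y, z in rad. In form: [[[dx, dy, dz, ax, ay, az], ...]]. A call has 1 to 12 rows; each row shifts and turns the commanded pose from where the row before left it, along the tool's axes as they then stand; what a row does not reach is not made up. A row lasts 1/8 s, in which the tool goes at most 62.5 mm and 10.7 degrees, less where a joint would pass 70% of its speed; a pose out of reach is approached as far as the arm can. A call with a gripper value outside its range is refused whole. OPENING is the finger opening in m, from 0 to 0.0881, set as the call begins (- or left out, the last holds). The fingers move at their own pace and stop on an object; FORCE is the grip in N (left out, the last holds). Time passes only in rows, so rows that do not move let the fingers close. It gives the time, the measured TCP pose, the force, the opening and the grip force at its end, in the units of the state.
- get_state(): the state, without advancing time (a new reading comes with each control period).
- snapshot(name): name is "scene" or "top"; returns a dict with "frame" (480x640x3 uint8, red, green, blue), "mtx" (3x3 intrinsics, pixels), "D" ([k1, k2, p1, p2, k3] as OpenCV has them; the pictures are not rectified), "xyz" and "orientation" of the camera in the world. Camera axes: x right, y down, z forward; pixel columns grow to the right and rows downward; lengths in m; the calibration is good to about 2 mm. A picture is of the moment at which its call begins. There is no depth.
- finish_job(): hands the job in; it is judged then, once.
The state is a dict: "clock": time; "q": joint angles; "qd": joint speeds; "joint_torque": joint torques, N m; "tool_pos": TCP position; "eef_rot": TCP orientation; "contact_force": force on the tool from outside, world axes, zero at the start; "moment": the same for the moment, N m; "opening": opening from 0.0 (shut) to 1.0 (fully open); "finger_force": force on a finger pad.
Only numpy, scipy, OpenCV 4.12 (cv2) and the standard library are available. Lean on these libraries where they do the work, as an engineer would, in place of code of your own. Each camera call takes 0.05 s, during which the arm holds its last target. There are 200 camera calls.

TASK

Put the long grater insert into the recess of the slicer base, holes upward, and press it down until its top is flush with the wooden rim. Then swing the locking bar over it until the bar is fully home against its stop. Leave the short spare insert and the other things on the table where they are.

Things in the scene. Friction and masses are not known exactly. Their poses are not given: they have to be found in the camera images.
- slicer_base: Light wooden slicer base fixed to the table, 210 (its x) x 104 (its y) x 45 mm high; origin: centre of its underside, z up. A rectangular recess, 123 (x) x 65 (y) mm, is centred in its top. Its long side walls (19.5 mm thick) have a thumb notch in the middle, 50 mm wide (x from -25 to 25), open upward and outward, sill at z = 22 mm, where fingers holding the insert across its width can go down.
- recess (a point): Centre of the mouth of the recess, level with the wooden rim, 45 mm above the table; axes as the base's.
- lift_plate (a joint): Aluminium lift plate, the recess's floor. 0 = raised as at the start: its top is 27 mm above the table and an insert on it stands 12 mm proud of the rim; 0.012 m = fully down: top at 15 mm, the insert flush. Stiff fit: about 8 N of push from above moves it, more if fast; it stays where left.
- lock_bar (a joint): Flat steel locking bar, turning about a vertical pivot on the base. 16 mm wide, underside 50 mm, top 58 mm above the table: it clears a flush insert, runs into a proud one. 0 = closed: along the base's +x over the middle of the recess, at its stop (steel block on the bar's -y side). Positive rad = open, counterclockwise from above; starts at 1.1 to 1.65. Friction 0.12 N m; stays where left.
- bar_pivot (a point): The bar's pivot on the base, 82 mm from the base's centre along its -x, 50 mm above the table.
- bar_knob (a point): Top centre of the upright wooden knob on the bar, 150 mm from the pivot; the knob is 20 mm in diameter from 62 to 88 mm above the table. Push it sideways to swing the bar.
- grater_insert: The long insert: white plastic block 118 (its x) x 60 (its y) x 30 mm high with a steel top that has rows of small dark holes; the bottom 8 mm narrows as a lead-in. Origin: centre of its underside, z up. About 0.18 kg. It fits the recess with 2.5 mm to spare on each side, long side along the base's x, either way round. It starts lying flat on the table, holes upward.
- spare_insert: The short spare insert, 70 (x) x 60 (y) x 30 mm, same materials, one slanting slot in its top; not to be used. Origin: centre of its underside.
- salt_shaker: Bystander: glass salt shaker with grey cap, 44 mm in diameter, 90 mm high; origin at the centre of its underside.
- onion: Bystander: red onion, about 84 mm across, 82 mm high; origin at the centre of its underside.
- jam_jar: Bystander: jam jar, 66 mm in diameter, 90 mm high; origin at the centre of its underside.

How it is judged:
By the outcome, as a careful person would: the job done as asked, in the order asked, and still so for the second after the job is handed in, with the robot touching nothing.
It also fails if it takes over 58 s, if anything falls off the work surface, if the arm or the gripper's body presses on something with over 40 N, if the wrist force passes 120 N, or if a joint passes its speed limit or range.

## Working session

There is one attempt and no reset: what is moved stays moved. The work goes in short steps, Python scripts to look and compute and a shell command to move; the robot and the scene stay as the last step left them, time stands still between calls to the robot, and variables do not carry over. Pictures are saved under pics/ and viewed, at most 10 in all, crops included, and the job is handed in when it is done.

```bash
mkdir -p pics
python3 - <<'E'
from plant import *
import cv2
for n in("scene","top"):
    s=snapshot(n); cv2.imwrite(f"pics/{n}0.png",s["frame"][:,:,::-1]); print(n,s["mtx"],s["D"],s["xyz"],s["orientation"])
st=get_state(); print(st)
E
```

```text
scene [[536.80278288   0.         315.90022718]
 [  0.         536.80278288 242.0578996 ]
 [  0.           0.           1.        ]] [-0.00428611  0.          0.          0.          0.        ] [ 0.04043146 -0.93818874  0.70922822] [ 0.83515748 -0.20689218  0.13506196 -0.49139177]
top [[600.74260575   0.         323.53023635]
 [  0.         600.74260575 240.37812677]
 [  0.           0.           1.        ]] [-0.12793284  0.          0.          0.          0.        ] [0.37798468 0.08783517 1.39044918] [ 0.71272469 -0.6955874   0.06639627 -0.06142647]
{'clock': 0.1, 'q': array([-1.13221705,  0.68989132, -0.19455249,  1.56619745,  0.15727255,
        0.90251443, -0.21510392]), 'qd': array([ 0.00117671, -0.00091146,  0.00160889, -0.00390706, -0.00068521,
       -0.00043759,  0.0005406 ]), 'joint_torque': array([-2.89260723e-03, -5.28501284e+01, -1.27115171e+00, -1.53838581e+01,
       -5.24949236e-02,  2.02450596e-03,  4.01677437e-05]), 'tool_pos': array([0.24593476, 0.57397805, 0.23800789]), 'eef_rot': array([ 2.00973893e-01,  9.79596262e-01, -8.01044463e-04, -1.24586411e-04]), 'contact_force': array([-0.05115591, -0.2626698 ,  0.23796628]), 'moment': array([-0.00584312,  0.01842597,  0.05763908]), 'finger_force': 0.0, 'opening': 0.998035263132425}
```

View pics/top0.png

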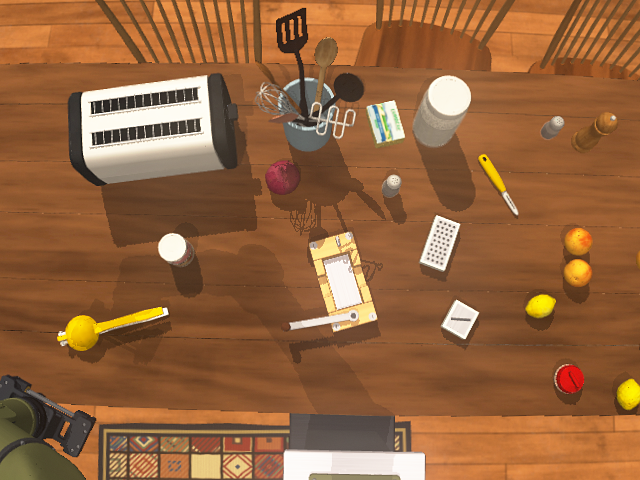

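View pics/scene0.png

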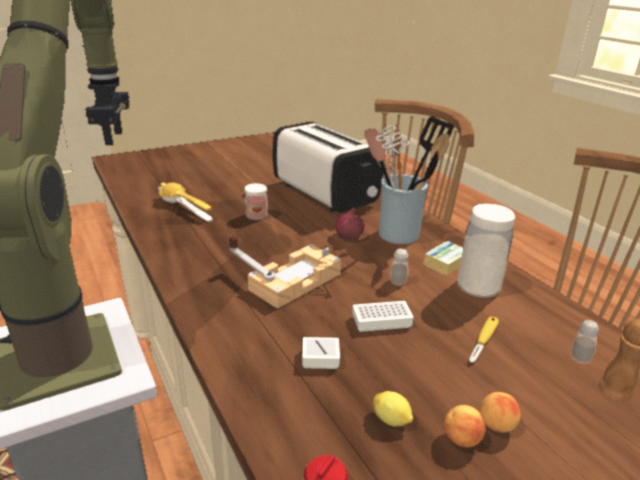

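Top view: slicer base around (343,282), with the bar's pivot end near (354,318) and its knob end near (290,326). The long insert is at (440,243) and the spare at (460,320). The shaker is at (392,185), the onion at (283,177) and the jar at (175,250). I'll zoom in for the corners.

```bash
cat > h.py <<'E'
from plant import *
import cv2, numpy as np
from scipy.spatial.transform import Rotation as R
def ray(s,px):
    p=cv2.undistortPoints(np.array(px,float).reshape(-1,1,2),s["mtx"],s["D"]).reshape(-1,2)
    d=np.c_[p,np.ones(len(p))]@R.from_quat(s["orientation"]).as_matrix().T
    return np.array(s["xyz"]),d
def at(s,px,z):
    o,d=ray(s,px); return (o+d*((z-o[2])/d[:,2])[:,None])
def proj(s,P):
    Rm=R.from_quat(s["orientation"]).as_matrix().T
    return cv2.projectPoints(np.array(P,float),cv2.Rodrigues(Rm)[0],-Rm@np.array(s["xyz"]),s["mtx"],np.array(s["D"]))[0].reshape(-1,2)
E
python3 - <<'E'
from h import *
s=snapshot("top"); np.save("pics/top.npy",s,allow_pickle=True)
f=s["frame"][:,:,::-1]
c=cv2.resize(f[215:345,280:480],None,fx=4,fy=4,interpolation=cv2.INTER_CUBIC); cv2.imwrite("pics/c1.png",c)
print(at(s,[[440,243],[343,282],[320,240]],0.03))
E
```

```text
[[ 0.62769819 -0.18861697  0.03      ]
 [ 0.5319229   0.03462372  0.03      ]
 [ 0.62775697  0.08933134  0.03      ]]
```

View pics/c1.png

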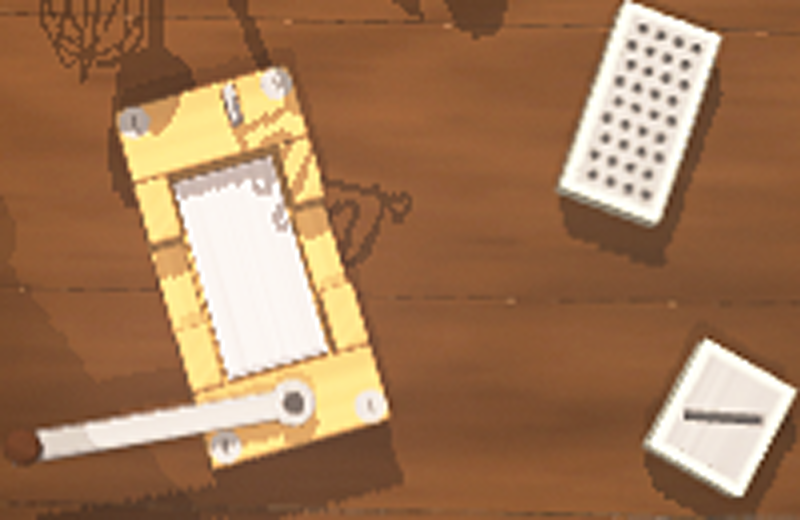

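```bash
cat >> h.py <<'E'
from scipy.optimize import least_squares
def fitrect(s,px,L,W,z,g):
    m=np.array([[a*L/2,b*W/2] for a,b in((1,1),(1,-1),(-1,-1),(-1,1))])
    def P(p):
        c,si=np.cos(p[2]),np.sin(p[2]); return np.c_[m@np.array([[c,si],[-si,c]])+p[:2],np.full(4,z)]
    r=least_squares(lambda p:(proj(s,P(p))-px).ravel(),g); return r.x,r.fun.reshape(-1,2)
E
python3 - <<'E'
from h import *
s=np.load("pics/top.npy",allow_pickle=True).item()
cr=lambda a:(np.array(a,float)+.5)/4-.5+[280,215]
b,e=fitrect(s,cr([(118,108),(282,66),(389,418),(214,468)]),.21,.104,.045,[.53,.03,.2]); print(b,e)
# plate at 0.027? mouth of recess at .045
i,e=fitrect(s,cr([(627,2),(721,38),(658,224),(560,188)]),.118,.06,.03,[.63,-.19,-.3]); print(i,e)
print(at(s,cr([(22,446)]),.088),at(s,cr([(294,402)]),.058))
c,n=np.cos(b[2]),np.sin(b[2]); print("pivot",b[0]-.082*c,b[1]-.082*n)
# color masks
f=s["frame"][:,:,::-1]; hsv=cv2.cvtColor(f,cv2.COLOR_BGR2HSV)
m=((hsv[...,1]<60)&(hsv[...,2]>150)).astype(np.uint8); n,l,st,ce=cv2.connectedComponentsWithStats(m)
for k in range(1,n):
    if st[k][4]>300 and 380<ce[k][0]<480: print(ce[k],cv2.boxPoints(cv2.minAreaRect(np.argwhere(l==k)[:,::-1].astype(np.float32))))
# overlay both views on scene for check
t=snapshot("scene"); g=t["frame"][:,:,::-1].copy()
def box(p,L,W,z0,z1,col):
    c,n=np.cos(p[2]),np.sin(p[2])
    for z in(z0,z1):
        P=[[p[0]+a*L/2*c-q*W/2*n,p[1]+a*L/2*n+q*W/2*c,z] for a,q in((1,1),(1,-1),(-1,-1),(-1,1))]
        cv2.polylines(out,[np.round((proj(t,P)-off)*3*8).astype(int)],True,col,1,cv2.LINE_AA,3)
off=np.array([220,200]); out=cv2.resize(g[200:360,220:430],None,fx=3,fy=3,interpolation=cv2.INTER_CUBIC)
box(b,.21,.104,.045,.0,(255,0,0)); box(i,.118,.06,.03,0,(0,0,255)); cv2.imwrite("pics/ov.png",out)
E
```

```text
[0.53389447 0.03700088 0.29431016] [[-1.44856128  0.5375979 ]
 [ 1.4641092  -0.87127192]
 [ 0.5458387   0.08853242]
 [-0.5479254   0.19957101]]
[ 0.62844341 -0.18885271 -0.34165306] [[-0.22737871 -0.18564559]
 [ 0.31516198 -0.12797531]
 [-0.08145639  0.26040169]
 [-0.00205604  0.04118767]]
[[0.42671516 0.15973621 0.088     ]] [[0.45566    0.01196681 0.058     ]]
pivot 0.45542026947675107 0.01321433675614309
[446.0726776  100.83715847] [[412.11154 114.06865]
 [440.74673  67.53645]
 [477.84976  90.36908]
 [449.21457 136.90128]]
[391.96577947 119.53422053] [[375.6792   104.37735 ]
 [394.03772   99.132065]
 [404.8302   136.90565 ]
 [386.47168  142.15094 ]]
[439.60720131 242.87070376] [[418.86157 261.89233]
 [435.5877  214.50154]
 [460.8     223.4    ]
 [444.07385 270.79077]]
[459.56949569 319.04551046] [[440.      326.     ]
 [454.86627 298.74524]
 [479.2484  312.04462]
 [464.38214 339.29938]]
```

View pics/ov.png

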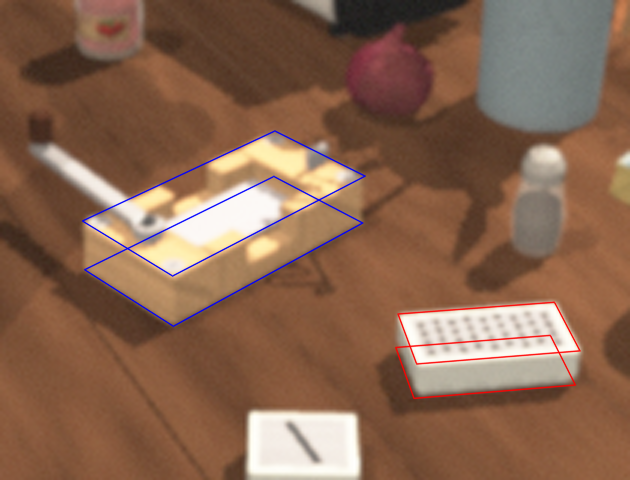

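Both views agree. The insert is at (0.628,-0.189) with yaw -0.342, and the base is at (0.534,0.037) with yaw 0.294. The pivot measures within 1.5 mm of where it should be, and the knob is 0.151 m from it. Next I work out the moves.

```bash
cat > to.py <<'E'
import sys
from h import *
# usage: to.py x y z angle_of_tool_y_world : tool-frame shift (before turn) and tool-z turn plus tilt correction
x,y,z,a=map(float,sys.argv[1:])
st=get_state(); Rm=R.from_quat(st["eef_rot"])
a=min((a,a+np.pi,a-np.pi),key=lambda v:abs((v-np.arctan2(*Rm.apply([0,1,0])[1::-1])+np.pi)%(2*np.pi)-np.pi))
Y=np.array([np.cos(a),np.sin(a),0]);Z=np.array([0,0,-1]);T=R.from_matrix(np.c_[np.cross(Y,Z),Y,Z])
d=np.array([x,y,z])-st["tool_pos"]
print("t",st["clock"],"pos",st["tool_pos"].round(4),"d_world",d.round(4),"q",np.array(st["q"]).round(2))
print("shift now-axes",Rm.inv().apply(d).round(4),"turn",(Rm.inv()*T).as_rotvec().round(4),"shift after turn",T.inv().apply(d).round(4),"F",np.array(st["contact_force"]).round(1))
E
python3 to.py .6284 -.1889 .15 1.229
```

```text
t 0.2 pos [0.246  0.5742 0.2382] d_world [ 0.3824 -0.7631 -0.0882] q [-1.13  0.69 -0.19  1.57  0.16  0.9  -0.22]
shift now-axes [-0.6519 -0.5508  0.0889] turn [-0.0011  0.0001 -0.0629] shift after turn [-0.616  -0.5907  0.0882] F [ 1. -0. -0.]
```

```bash
python3 -m jog '[[[-0.04,-0.038,0,0,0,-0.063],[-0.04,-0.038,0,0,0,0],[-0.04,-0.038,0,0,0,0],[-0.04,-0.038,0,0,0,0],[-0.04,-0.038,0,0,0,0],[-0.04,-0.038,0,0,0,0],[-0.04,-0.038,0,0,0,0],[-0.04,-0.038,0,0,0,0]]]' 0.088 && python3 to.py .6284 -.1889 .15 1.229
```

```text
clock: 1.2
tool_pos: [0.4433, 0.1778, 0.2388]
eef_rot: [0.17, 0.985, 0.0, 0.0]
contact_force: [1.4, 0.4, -0.6]
opening: 0.998
finger_force: 0.0
t 1.2 pos [0.4433 0.1778 0.2388] d_world [ 0.1851 -0.3667 -0.0888] q [-0.3   0.51 -0.27  1.99  0.21  0.67  0.52]
shift now-axes [-0.2972 -0.2835  0.0887] turn [0.0004 0.0002 0.0001] shift after turn [-0.2973 -0.2835  0.0888] F [ 1.4  0.4 -0.6]
```

```bash
python3 -m jog '[[[-0.04,-0.038,0,0,0,0],[-0.04,-0.038,0,0,0,0],[-0.04,-0.038,0,0,0,0],[-0.04,-0.038,0,0,0,0],[-0.04,-0.038,0,0,0,0],[-0.04,-0.038,0.02,0,0,0],[-0.03,-0.03,0.03,0,0,0],[0,0,0.03,0,0,0],[0,0,0,0,0,0],[0,0,0,0,0,0]]]' && python3 to.py .6284 -.1889 .012 1.229
```

```text
clock: 2.45
tool_pos: [0.6111, -0.1532, 0.1597]
eef_rot: [0.169, 0.986, 0.0, 0.001]
contact_force: [0.2, -0.8, 0.0]
opening: 0.996
finger_force: 0.0
t 2.45 pos [ 0.6111 -0.1532  0.1597] d_world [ 0.0173 -0.0357 -0.1477] q [ 0.32  0.8  -0.27  1.62  0.28  0.76  1.15]
shift now-axes [-0.0281 -0.028   0.1477] turn [0.0009 0.001  0.0013] shift after turn [-0.0283 -0.0278  0.1477] F [ 0.2 -0.8  0. ]
```

```bash
python3 -m jog '[[[-0.014,-0.014,0.01,0,0,0],[-0.014,-0.014,0.02,0,0,0],[0,0,0.03,0,0,0],[0,0,0.03,0,0,0],[0,0,0,0,0,0],[0,0,0,0,0,0]]]' && python3 to.py .6284 -.1889 .012 1.229
python3 - <<'E'
from h import *
s=snapshot("top"); f=s["frame"][:,:,::-1]
cv2.imwrite("pics/c2.png",cv2.resize(f[170:320,360:520],None,fx=4,fy=4,interpolation=cv2.INTER_CUBIC))
E
```

```text
clock: 3.2
tool_pos: [0.6287, -0.1907, 0.07]
eef_rot: [0.17, 0.985, -0.0, 0.001]
contact_force: [-0.2, -0.1, 0.1]
opening: 0.999
finger_force: 0.0
t 3.2 pos [ 0.6287 -0.1907  0.07  ] d_world [-0.0003  0.0018 -0.058 ] q [ 0.35  0.95 -0.24  1.58  0.32  0.65  1.18]
shift now-axes [0.001  0.0016 0.058 ] turn [ 0.0001  0.0025 -0.0004] shift after turn [0.0009 0.0016 0.058 ] F [-0.2 -0.1  0.1]
```

View pics/c2.png

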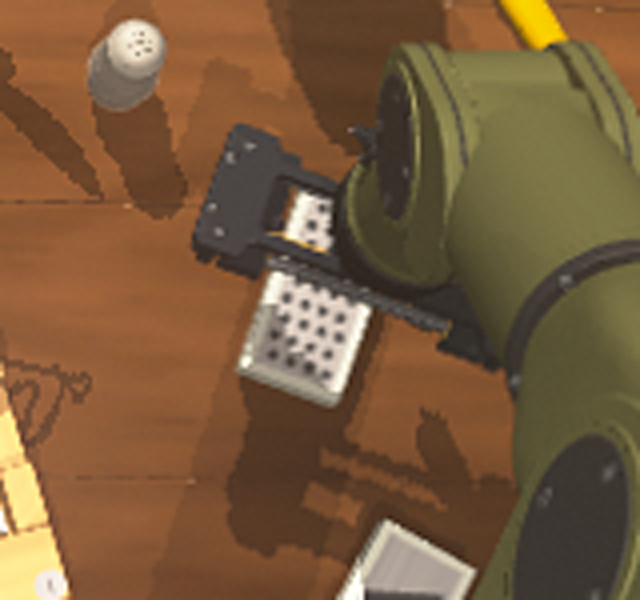

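The open gripper straddles the insert (insert centre near crop (310,290)) and is lined up with it. Nothing is close to the gripper. Descend and grip.

```bash
python3 -m jog '[[[0.001,0.0016,0.02,0,0,0],[0,0,0.02,0,0,0],[0,0,0.012,0,0,0],[0,0,0.006,0,0,0],[0,0,0,0,0,0]]]' && python3 -m jog '[[[0,0,0,0,0,0],[0,0,0,0,0,0],[0,0,0,0,0,0],[0,0,0,0,0,0],[0,0,0,0,0,0],[0,0,0,0,0,0],[0,0,0,0,0,0],[0,0,0,0,0,0]]]' 0.05 40 && python3 to.py .6284 -.1889 .16 1.229
```

```text
clock: 3.88
tool_pos: [0.6269, -0.188, 0.0101]
eef_rot: [0.17, 0.985, 0.0, -0.0]
contact_force: [0.1, 0.2, -0.0]
opening: 1.002
finger_force: 0.0
clock: 4.88
tool_pos: [0.6274, -0.1882, 0.0111]
eef_rot: [0.17, 0.985, -0.0, 0.0]
contact_force: [-0.8, -0.0, 5.3]
opening: 0.674
finger_force: 40.0
t 4.875 pos [ 0.6274 -0.1882  0.0111] d_world [ 0.001  -0.0007  0.1489] q [ 0.33  1.03 -0.21  1.59  0.35  0.56  1.15]
shift now-axes [-0.0013 -0.0003 -0.1489] turn [ 0.0001  0.0006 -0.    ] shift after turn [-0.0012 -0.0003 -0.1489] F [-0.8 -0.   5.3]
```

Gripped at 59.4 mm. Lift, turn and carry.

```bash
python3 -m jog '[[[0,0,-0.01,0,0,0],[0,0,-0.03,0,0,0],[0,0,-0.04,0,0,0],[0,0,-0.04,0,0,0],[0,0,-0.02,0,0,-0.1],[0,0,0,0,0,-0.13],[0,0,0,0,0,-0.13],[0,0,0,0,0,-0.13],[0,0,0,0,0,-0.13],[0,0,0,0,0,-0.016],[0,0,0,0,0,0],[0,0,0,0,0,0]]]' && python3 to.py .5339 .0370 .12 1.865
```

```text
clock: 6.38
tool_pos: [0.627, -0.188, 0.1507]
eef_rot: [-0.146, 0.989, -0.0, -0.0]
contact_force: [0.7, -0.1, -1.8]
opening: 0.676
finger_force: 40.0
t 6.375 pos [ 0.627  -0.188   0.1507] d_world [-0.0931  0.225  -0.0307] q [ 0.45  0.86 -0.45  1.54  0.46  0.85  1.7 ]
shift now-axes [0.0241 0.2423 0.0307] turn [ 0.     -0.0003 -0.001 ] shift after turn [0.0238 0.2424 0.0307] F [ 0.7 -0.1 -1.8]
```

```bash
python3 -m jog '[[[0.004,0.03,0,0,0,0],[0.004,0.04,0,0,0,0],[0.004,0.04,0,0,0,0],[0.004,0.04,0,0,0,0],[0.004,0.04,0,0,0,0],[0.004,0.03,0,0,0,0],[0.001,0.0224,0.01,0,0,0],[0,0,0.015,0,0,0],[0,0,0,0,0,0],[0,0,0,0,0,0]]]' && python3 to.py .5339 .0370 .12 1.865
python3 - <<'E'
from h import *
for n,(r,c) in dict(top=((200,350),(250,450)),scene=((180,340),(210,410))).items():
    s=snapshot(n); np.save(f"pics/{n}3.npy",s,allow_pickle=True); f=s["frame"][:,:,::-1]
    cv2.imwrite(f"pics/{n}3.png",cv2.resize(f[r[0]:r[1],c[0]:c[1]],None,fx=4,fy=4 if n=="top" else 4,interpolation=cv2.INTER_CUBIC)[:600])
E
```

```text
clock: 7.62
tool_pos: [0.5334, 0.0351, 0.1256]
eef_rot: [-0.145, 0.989, -0.0, 0.0]
contact_force: [1.0, -0.9, -2.2]
opening: 0.678
finger_force: 40.0
t 7.625 pos [0.5334 0.0351 0.1256] d_world [ 0.0005  0.0019 -0.0056] q [ 0.06  0.76 -0.35  1.93  0.49  0.53  1.23]
shift now-axes [-0.0011  0.0017  0.0056] turn [-0.0008 -0.0001 -0.0024] shift after turn [-0.0011  0.0017  0.0056] F [ 1.  -0.9 -2.2]
```

View pics/scene3.png

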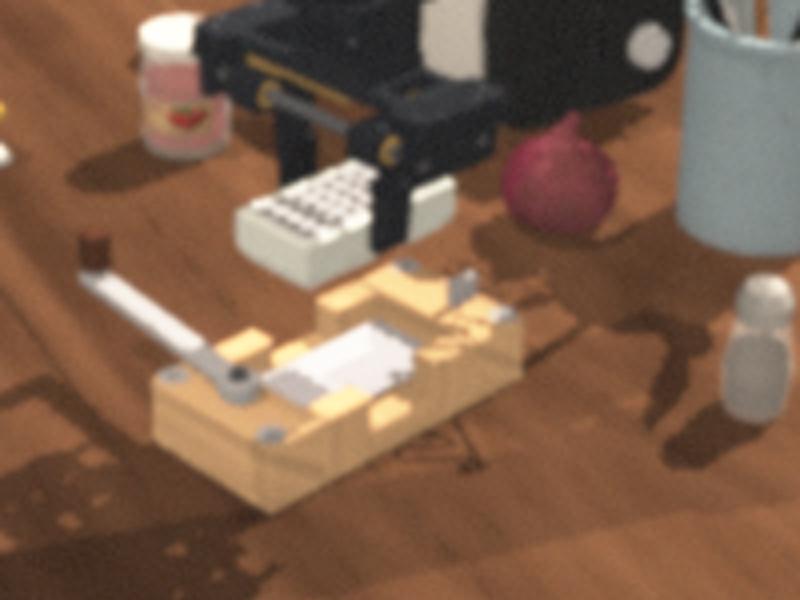

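The scene view shows the insert held level above the base, holes up. The base's near-bottom corner, crop (272,515), and right-bottom corner, (522,376), match my fit to 0.5 px. Now I compare the held insert's top corners with what I'd predict.

Run:
```python
from h import *
s=np.load("pics/scene3.npy",allow_pickle=True).item()
st=get_state(); p=st["tool_pos"]; Rm=R.from_quat(st["eef_rot"]); zb=p[2]-.0111
X=Rm.apply([1,0,0]);Y=Rm.apply([0,1,0]); print("X",X,"yaw y",np.arctan2(Y[1],Y[0]))
obs={(1,-1):(305,245),(-1,-1):(456,178),(1,1):(236,215)}
for off in(-.0012,0):
  for a in(1,-1):
    for b in(1,-1):
      P=p+X*(off+a*.059)+Y*b*.03; P[2]=zb+.03
      print(off,a,b,((proj(s,[P])[0]-[210,180])*4).round(0))
f=s["frame"][:,:,::-1]
```

```text
X [-9.57589102e-01 -2.88136462e-01 -7.00863299e-04] yaw y 1.863076258329721
-0.0012 1 1 [233. 209.]
-0.0012 1 -1 [305. 247.]
-0.0012 -1 1 [383. 147.]
-0.0012 -1 -1 [455. 180.]
0 1 1 [231. 210.]
0 1 -1 [303. 248.]
0 -1 1 [381. 148.]
0 -1 -1 [453. 181.]
```

View pics/top3.png

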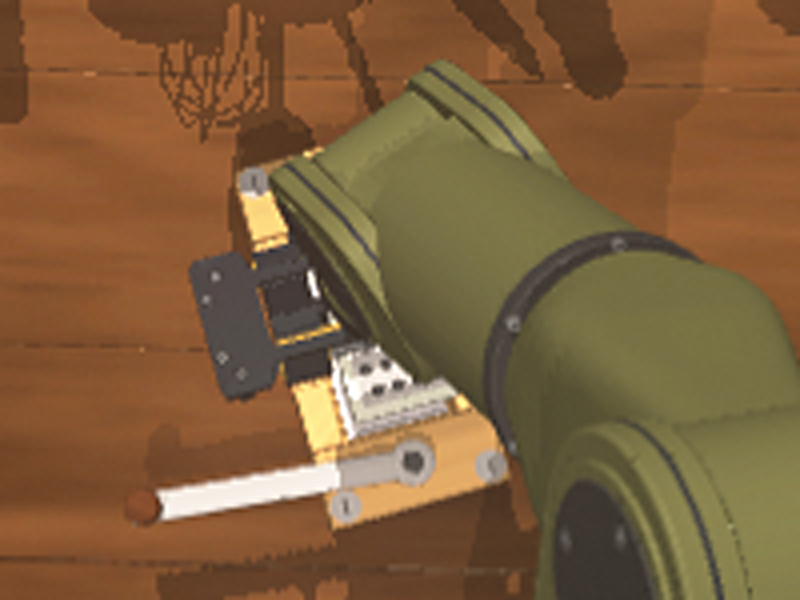

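Predicted and observed corners agree with the 1.2 mm grip offset, so the remaining correction is about +1.7 mm in tool y. In the top view the insert sits above the recess and the bar is out of the way. Lower it to the mouth.

```bash
python3 -m jog '[[[0,0.0017,0.02,0,0,0],[0,0,0.02,0,0,0],[0,0,0.015,0,0,0],[0,0,0,0,0,0],[0,0,0,0,0,0]]]' && python3 to.py .5328 .0367 .0381 1.865
```

```text
clock: 8.35
tool_pos: [0.5328, 0.0383, 0.0712]
eef_rot: [-0.146, 0.989, 0.0, 0.0]
contact_force: [0.3, -0.6, -2.1]
opening: 0.679
finger_force: 40.0
t 8.35 pos [0.5328 0.0383 0.0712] d_world [-0.     -0.0016 -0.0331] q [ 0.01  0.85 -0.28  1.96  0.55  0.41  1.17]
shift now-axes [ 0.0005 -0.0015  0.0331] turn [ 0.      0.0009 -0.0002] shift after turn [ 0.0005 -0.0015  0.0331] F [ 0.3 -0.6 -2.1]
```

```bash
python3 -m jog '[[[0,-0.001,0.008,0,0,0],[0,0,0.006,0,0,0],[0,0,0.004,0,0,0],[0,0,0.004,0,0,0],[0,0,0.004,0,0,0],[0,0,0,0,0,0]]]' && python3 to.py .5328 .0367 .0381 1.865
```

```text
clock: 9.1
tool_pos: [0.5325, 0.0373, 0.0444]
eef_rot: [-0.147, 0.989, -0.0, -0.0]
contact_force: [-0.5, -0.3, -3.0]
opening: 0.681
finger_force: 40.0
t 9.1 pos [0.5325 0.0373 0.0444] d_world [ 0.0003 -0.0006 -0.0063] q [-0.01  0.89 -0.24  1.97  0.57  0.35  1.15]
shift now-axes [-0.0001 -0.0007  0.0063] turn [ 0.0001 -0.0005  0.0002] shift after turn [-0.0001 -0.0007  0.0063] F [-0.5 -0.3 -3. ]
```

It's 12 mm inside with no contact force. Keep going onto the plate and press slowly.

```bash
python3 -m jog '[[[0,0,0.003,0,0,0],[0,0,0.003,0,0,0],[0,0,0.002,0,0,0],[0,0,0.002,0,0,0],[0,0,0,0,0,0]]]' && python3 -m jog '[[[0,0,0.002,0,0,0],[0,0,0.002,0,0,0],[0,0,0.002,0,0,0],[0,0,0.002,0,0,0],[0,0,0,0,0,0]]]'
```

```text
clock: 9.72
tool_pos: [0.5327, 0.0373, 0.035]
eef_rot: [-0.147, 0.989, -0.0, 0.0]
contact_force: [-1.5, -0.1, 2.7]
opening: 0.677
finger_force: 40.0
clock: 10.35
tool_pos: [0.5327, 0.0373, 0.0269]
eef_rot: [-0.147, 0.989, -0.0, 0.0]
contact_force: [-0.6, 0.0, 4.1]
opening: 0.678
finger_force: 40.0
```

```bash
python3 -m jog '[[[0,0,0.001,0,0,0],[0,0,0.001,0,0,0],[0,0,0,0,0,0],[0,0,0,0,0,0]]]'
```

```text
clock: 10.85
tool_pos: [0.5327, 0.0373, 0.0259]
eef_rot: [-0.147, 0.989, -0.0, 0.0]
contact_force: [-3.4, 0.3, 14.1]
opening: 0.677
finger_force: 40.0
```

Reached the stop: 14 N and TCP at 25.9 mm, so the underside is at about 15 mm. Release, rise, close, then check by pressing on the top.

```bash
python3 -m jog '[[[0,0,-0.001,0,0,0],[0,0,0,0,0,0],[0,0,0,0,0,0],[0,0,0,0,0,0],[0,0,-0.01,0,0,0],[0,0,-0.02,0,0,0],[0,0,-0.02,0,0,0],[0,0,0,0,0,0]]]' 0.080 && python3 -m jog '[[[0,0,0,0,0,0],[0,0,0,0,0,0],[0,0,0,0,0,0],[0,0,0,0,0,0],[0,0,0,0,0,0],[0,0,0,0,0,0],[0,0,0,0,0,0],[0,0,0.01,0,0,0],[0,0,0.01,0,0,0],[0,0,0.005,0,0,0],[0,0,0,0,0,0]]]' 0 20
```

```text
clock: 11.85
tool_pos: [0.5338, 0.0374, 0.0772]
eef_rot: [-0.146, 0.989, 0.0, 0.002]
contact_force: [-0.0, 0.3, -0.0]
opening: 0.907
finger_force: 0.0
clock: 13.22
tool_pos: [0.5323, 0.0373, 0.0501]
eef_rot: [-0.147, 0.989, -0.0, -0.001]
contact_force: [-0.8, -0.3, 0.5]
opening: 0.003
finger_force: 0.0
```

```bash
python3 -m jog '[[[0,0,0.002,0,0,0],[0,0,0.002,0,0,0],[0,0,0.001,0,0,0],[0,0,0,0,0,0]]]' && python3 -m jog '[[[0,0,0.001,0,0,0],[0,0,0.001,0,0,0],[0,0,0,0,0,0],[0,0,0,0,0,0]]]'
```

```text
clock: 13.72
tool_pos: [0.5327, 0.0373, 0.0457]
eef_rot: [-0.147, 0.989, 0.0, 0.0]
contact_force: [-0.3, 0.0, 0.5]
opening: 0.004
finger_force: 0.0
clock: 14.22
tool_pos: [0.5328, 0.0373, 0.0454]
eef_rot: [-0.147, 0.989, -0.0, 0.001]
contact_force: [-3.0, -0.2, 16.0]
opening: 0.009
finger_force: 7.9
```

The top is at 45 mm and doesn't yield to 16 N, so the insert is flush and the plate fully down. The knob hasn't moved since the start. Rise and go round to its open side.

```bash
python3 -m jog '[[[0,0,-0.01,0,0,0],[0,0,-0.03,0,0,0],[0,0,-0.04,0,0,0.05],[0,0,-0.01,0,0,0.05],[0,0,0,0,0,0],[0,0,0,0,0,0]]]' && python3 to.py .3970 .1540 .128 1.764
```

```text
clock: 14.98
tool_pos: [0.5319, 0.037, 0.1326]
eef_rot: [-0.097, 0.995, -0.0, -0.001]
contact_force: [-0.3, 0.6, -0.1]
opening: 0.004
finger_force: 0.0
t 14.975 pos [0.5319 0.037  0.1326] d_world [-0.1349  0.117  -0.0046] q [ 0.05  0.75 -0.34  1.93  0.46  0.54  1.16]
shift now-axes [0.1097 0.1409 0.0048] turn [-0.0001 -0.0021  0.0016] shift after turn [0.1099 0.1407 0.0046] F [-0.3  0.6 -0.1]
```

```bash
python3 -m jog '[[[0.02,0.025,0,0,0,0],[0.025,0.03,0,0,0,0],[0.025,0.033,0,0,0,0],[0.025,0.033,0,0,0,0],[0.015,0.02,0,0,0,0],[0,0,0,0,0,0],[0,0,0,0,0,0]]]' && python3 to.py .3970 .1540 .070 1.764
```

```text
clock: 15.85
tool_pos: [0.3981, 0.1537, 0.1332]
eef_rot: [-0.097, 0.995, -0.0, -0.0]
contact_force: [0.5, -0.6, 0.6]
opening: 0.005
finger_force: 0.0
t 15.85 pos [0.3981 0.1537 0.1332] d_world [-0.0011  0.0003 -0.0632] q [-0.35  0.66 -0.21  2.24  0.46  0.28  0.81]
shift now-axes [0.001  0.0006 0.0632] turn [-0.0008 -0.0005  0.0003] shift after turn [0.001  0.0005 0.0632] F [ 0.5 -0.6  0.6]
```

```bash
python3 -m jog '[[[0.001,0,0.02,0,0,0],[0,0,0.02,0,0,0],[0,0,0.015,0,0,0],[0,0,0.008,0,0,0],[0,0,0,0,0,0],[0,0,0,0,0,0]]]' && python3 to.py .3970 .1540 .070 1.764
```

```text
clock: 16.6
tool_pos: [0.3969, 0.154, 0.071]
eef_rot: [-0.097, 0.995, 0.0, 0.0]
contact_force: [-0.6, 0.3, 0.1]
opening: 0.003
finger_force: 0.0
t 16.6 pos [0.3969 0.154  0.071 ] d_world [ 0.0001 -0.     -0.001 ] q [-0.45  0.79 -0.05  2.28  0.53  0.07  0.75]
shift now-axes [-0.0001 -0.      0.001 ] turn [0.0002 0.0006 0.0004] shift after turn [-0.0001 -0.      0.001 ] F [-0.6  0.3  0.1]
```

```bash
python3 -m jog '[[[-0.006,0,0,0,0,0],[-0.006,0,0,0,0,0],[-0.012,0.001,0,0,0,0.08],[-0.012,0.001,0,0,0,0.08],[-0.012,0.001,0,0,0,0.08],[-0.012,0.001,0,0,0,0.08],[-0.012,0.001,0,0,0,0.08],[-0.012,0.001,0,0,0,0.08],[-0.012,0.001,0,0,0,0.08]]]'
python3 - <<'E'
from h import *
st=get_state(); p=st["tool_pos"]; Rm=R.from_quat(st["eef_rot"])
Y=Rm.apply([0,1,0]); print("q",np.array(st["q"]).round(2),"pivot in tool",Rm.inv().apply(np.array([.4555,.0126,p[2]])-p).round(4),"bar angle left if 19mm",np.arctan2(Y[1],Y[0])-.294)
E
```

```text
clock: 17.73
tool_pos: [0.4922, 0.1597, 0.0708]
eef_rot: [0.184, 0.983, 0.0, 0.0]
contact_force: [-1.1, -0.0, 0.5]
opening: 0.007
finger_force: 0.4
q [-0.34  0.83 -0.11  2.02  0.27  0.31  0.54] pivot in tool [-1.900e-02 -1.504e-01 -1.000e-04] bar angle left if 19mm 0.9063336195240792
```

```bash
python3 -m jog '[[[-0.012,0.001,0,0,0,0.08],[-0.012,0.001,0,0,0,0.08],[-0.012,0.001,0,0,0,0.08],[-0.012,0.001,0,0,0,0.08],[-0.012,0.001,0,0,0,0.08],[-0.012,0.001,0,0,0,0.08],[-0.012,0.001,0,0,0,0.08],[-0.012,0.001,0,0,0,0.08],[-0.012,0.001,0,0,0,0.08],[-0.009,0.001,0,0,0,0.06],[0,0,0,0,0,0]]]'
python3 - <<'E'
from h import *
st=get_state(); p=st["tool_pos"]; Rm=R.from_quat(st["eef_rot"])
Y=Rm.apply([0,1,0]); print("q",np.array(st["q"]).round(2),"pivot in tool",Rm.inv().apply(np.array([.4555,.0126,p[2]])-p).round(4),"bar angle left if 19mm",np.arctan2(Y[1],Y[0])-.294)
E
```

```text
clock: 19.1
tool_pos: [0.5842, 0.0906, 0.0707]
eef_rot: [0.543, 0.84, -0.0, 0.0]
contact_force: [0.3, 0.3, -0.2]
opening: 0.005
finger_force: 0.0
q [-0.24  0.88  0.02  1.8  -0.02  0.46  0.21] pivot in tool [-1.830e-02 -1.494e-01  1.000e-04] bar angle left if 19mm 0.12867534105184814
```

```bash
python3 -m jog '[[[-0.004,0,0,0,0,0.027],[-0.004,0,0,0,0,0.027],[-0.004,0,0,0,0,0.027],[-0.003,0,0,0,0,0.02],[0,0,0,0,0,0]]]' && python3 -m jog '[[[-0.002,0,0,0,0,0.01],[-0.002,0,0,0,0,0.01],[0,0,0,0,0,0]]]'
```

```text
clock: 19.73
tool_pos: [0.5896, 0.0776, 0.0707]
eef_rot: [0.584, 0.812, -0.0, 0.0]
contact_force: [0.5, -0.6, -0.1]
opening: 0.008
finger_force: 0.0
clock: 20.1
tool_pos: [0.591, 0.0741, 0.0707]
eef_rot: [0.592, 0.806, 0.0, 0.0]
contact_force: [0.5, -0.3, 0.3]
opening: 0.006
finger_force: 0.2
```

```bash
python3 -m jog '[[[-0.002,0,0,0,0,0],[-0.002,0,0,0,0,0],[0,0,0,0,0,0]]]' && python3 -m jog '[[[-0.001,0,0,0,0,0],[-0.001,0,0,0,0,0],[0,0,0,0,0,0],[0,0,0,0,0,0]]]'
```

```text
clock: 20.48
tool_pos: [0.5911, 0.0737, 0.0707]
eef_rot: [0.591, 0.807, 0.001, -0.002]
contact_force: [-2.0, 6.7, 0.5]
opening: 0.004
finger_force: 3.3
clock: 20.98
tool_pos: [0.5911, 0.0736, 0.0707]
eef_rot: [0.59, 0.807, 0.001, -0.003]
contact_force: [-3.5, 8.9, 2.3]
opening: 0.006
finger_force: 4.7
```

The bar is at its stop: about 10 N with no movement, right at the predicted place. Back off, rise and look.

```bash
python3 -m jog '[[[0.005,0,0,0,0,0],[0.012,0,0,0,0,0],[0.012,0,0,0,0,0],[0,0,-0.03,0,0,0],[0,0,-0.05,0,0,0],[0.03,0,-0.05,0,0,0],[0.05,0,-0.05,0,0,0],[0.05,0,0,0,0,0],[0.03,0,0,0,0,0],[0,0,0,0,0,0]]]'
python3 - <<'E'
from h import *
ims=[]
for n,(r,c) in dict(top=(210,290),scene=(200,230)).items():
    s=snapshot(n); ims.append(cv2.resize(s["frame"][r:r+140,c:c+130,::-1],None,fx=3,fy=3,interpolation=cv2.INTER_CUBIC))
    b=[.5339,.037,.294]; k=np.array([.4555+.15*np.cos(.294),.0126+.15*np.sin(.294),.088]); print(n,(proj(s,[k])[0]-[c,r])*3)
cv2.imwrite("pics/end.png",np.hstack(ims))
E
```

```text
clock: 22.22
tool_pos: [0.5361, 0.247, 0.2448]
eef_rot: [0.589, 0.808, 0.0, -0.001]
contact_force: [0.5, -0.7, 0.4]
opening: 0.005
finger_force: 0.0
top [134.67093306 115.32418306]
scene [258.97936181 122.11829779]
```

View pics/end.png

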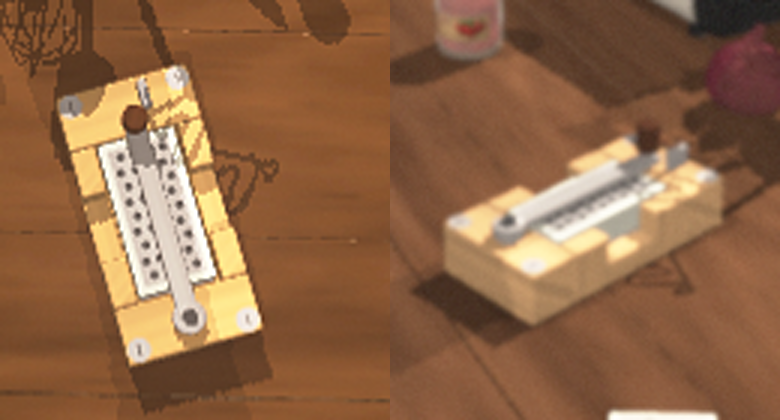

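The insert sits flush with its holes up. The bar lies along the middle with its knob at (135,118), where (135,115) was predicted for closed. The steel stop block beside it is in contact. Hand in.

```bash
python3 -c "
from plant import *
print(finish_job())"
```

```text
the job is handed in; nothing more can be done
None
```

The long insert is in the recess, holes up and pressed flush with the rim, and the locking bar is fully closed against its stop; I never touched the spare insert or the other things, and I handed the job in at about 22 s (no verdict was returned).

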